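Book in a delivery: key the code, then draw the scanner and hold it on the ticket

TASK

On the booking keypad press the round key, then the square key, then the long bar key, each fully down and let up again before the next. Then draw the hand scanner up out of its holster, turn it and hold it in the air with its window squarely facing the ticket on the sloping board, about 100 mm off and aimed at the ticket's middle, touching neither the board nor anything else. Finish still holding it there, and leave the carton, the tape roll and the door knob where they are.

Things in the scene. Friction and masses are not known exactly. Their poses are not given: they have to be found in the camera images.
- keypad: Grey keypad fixed to the bench, 100 (x) x 170 (y) x 32 mm high, with a low black display along its far (+x) edge, no higher than the key tops. Origin: centre of the underside of the 100 x 170 mm part. Three white keys of different shapes stand in a row along its y, 50 mm apart, 8 mm to the -x side of its middle; which key is in which place varies.
- key_round_top (a point): Centre of the top of the round key (24 mm diameter). Key tops stand 47 mm above the bench and move 6 mm straight down against a spring (about 1.4 N to start, 4.7 N fully down); they spring back when let go.
- key_square_top (a point): Centre of the top of the square key (24 x 24 mm). Moves like the round key.
- key_bar_top (a point): Centre of the top of the long bar key (54 mm along the keypad's x, 16 mm along its y). Moves like the round key.
- key_round (a joint): Travel of the round key: 0 up, 0.006 m fully down.
- key_square (a joint): Travel of the square key: 0 up, 0.006 m fully down.
- key_bar (a joint): Travel of the long bar key: 0 up, 0.006 m fully down.
- holster: Black upright square pocket on a 110 x 100 x 6 mm steel foot fixed to the bench, open at the top. Origin at the centre of the foot's underside. Pocket floor 6 mm and rim 56 mm above the bench; the inside is 48 (x) x 44 (y) mm, walls 5 mm.
- scanner_grip (a point): Grasp point of the hand scanner: on the barrel's axis, 105 mm from its window end. Starts upright in the holster, window down (own z up), sunk 50 mm, 2 mm clear of the pocket's walls all round, axes parallel to the holster's; the barrel's top is then 134 mm above the bench. Grasp it from above across the 40 mm width (own y).
- scanner: Loose pistol-shaped scanner, about 0.2 kg: grey barrel 44 (x) x 40 (y) x 128 mm long (z), and a black handle 28 mm wide (y), 32 mm thick (z), square out from the barrel's -x side, centred 92 mm from the window end, its end 125 mm from the barrel axis. Origin at the centre of the window end; z runs along the barrel to the back end; the window faces -z.
- scanner_focus (a point): Point on the scanner's barrel axis 100 mm in front of its window (scanner's own z = -100 mm), where it reads: to be brought to the ticket's middle. Own axes as the scanner's.
- ticket (a point): Middle of the face of the paper ticket, 80 (x) x 100 (y) mm with black bars, on an aluminium board 110 x 120 x 5 mm on a stiff pivot. z is the face's normal; it slopes 26 to 37 degrees from level, facing up and back towards the robot; x points up the slope, y is level. With the scanner's axes parallel to these, its handle points down the slope.
- ticket_stand: Steel stand of the ticket board, fixed to the bench: foot 110 x 110 x 8 mm, post to the pivot 135 mm above the bench. Origin at the centre of the foot's underside; the ticket faces its -x side.
- carton: Closed cardboard carton, 110 (x) x 160 (y) x 70 mm, a bystander. Origin at the centre of its underside.
- tape_roll: Roll of tape lying flat, 100 mm diameter, 48 mm high, a bystander. Origin at the centre of its underside.
- door_knob: Brass door knob on a 58 mm rose, 62 mm high, a bystander. Origin at the centre of its underside.
There are look-alikes about, which are no part of the job. What is shaped like the ticket_stand but purple is not meant.

How it is judged:
On the way, in this order (a step that is already met when the one before it is completed fails the run):
1. the round key is pressed down, the others up (value of joint key_round above 0.0045 m and value of joint each of key_square, key_bar below 0.003 m), for 0.05 s.
2. the square key is pressed down, the round key let up (value of joint key_square above 0.0045 m and value of joint key_round below 0.0015 m), for 0.05 s.
3. the long bar key is pressed down, the square key let up (value of joint key_bar above 0.0045 m and value of joint key_square below 0.0015 m), for 0.05 s.
4. the scanner is drawn clear up out of the holster and carried by the gripper (z of scanner in the frame of holster above 0.06 m and contact force between scanner and the fingers above 0.5 N and contact force between scanner and holster below 0.05 N and value of joint key_bar below 0.0015 m), for 0.2 s.
At the end, for the whole second after the job is handed in: Scanner held still in the air by the gripper, touching nothing else; its focus point within 30 mm (ticket x, y) and 40 mm (along the normal) of the ticket's middle, barrel within 0.25 rad of square to it; keys up; carton, tape roll and knob within 30 mm of their starts (x of scanner_focus in the frame of ticket between -0.03 and 0.03 m and y of scanner_focus in the frame of ticket between -0.03 and 0.03 m and z of scanner_focus in the frame of ticket between -0.04 and 0.04 m and angle between the z axis of scanner and the z axis of ticket, either way round below 0.25 rad and angle between scanner's own z axis and vertical below 1.2 rad and height (world z) of scanner above 0.16 m and contact force between scanner and the fingers above 0.5 N and linear speed of scanner below 0.03 m/s and contact force between each of scanner, the arm, the fingers and ticket_stand below 0.05 N and contact force between scanner and holster below 0.05 N and contact force between scanner and keypad below 0.05 N and contact force between scanner and carton below 0.05 N and contact force between scanner and tape_roll below 0.05 N and contact force between scanner and door_knob below 0.05 N and value of joint each of key_round, key_square, key_bar below 0.0015 m and distance of each of carton, tape_roll, door_knob from where it was at the start of the episode below 0.03 m); the arm keeps its last pose, push and grip.
It fails at once if two keys pressed at the same time (value of joint each of key_round, key_square above 0.003 m or value of joint each of key_round, key_bar above 0.003 m or value of joint each of key_square, key_bar above 0.003 m).
It fails at once if the carton, the tape roll or the door knob is shifted (distance of any of carton, tape_roll, door_knob from where it was at the start of the episode above 0.03 m).
It fails at once if the scanner or the gripper knocks the ticket board (contact force between any of scanner, the fingers, the arm and ticket_stand above 3 N).
It also fails if it takes over 64 s, if anything falls off the work surface, if the arm or the gripper's body presses on something with over 40 N, if the wrist force passes 120 N, or if a joint passes its speed limit or range.

ROBOT

A 7-joint arm with a two-finger parallel gripper is mounted at the origin on the work surface. World frame = base frame: x ahead of the robot, y to its left, z up, the work surface at z = 0. Lengths are in m, angles in rad, forces in N, time in s.
With the tool pointing down it reaches from about 0.425 to 0.925 m from the base axis. Payload 6.8 kg.
Tool frame: the origin (TCP) lies at the very end of the fingers, on their centre line; the grasp point (between the pads) lies 19 mm behind it; y points along the fingers, z is the direction in which the jaws open and shut, and the axes are right-handed (so a half turn about y gives the same grasp; the last joint's range is limited). The gripper opens to 85 mm and grips with 20 to 120 N. Pads are 22 mm wide; open, the fingers measure 114 mm over their backs; the gripper's body (76 mm by 85 mm) begins 54 mm behind the grasp point. The pads swing forward as they close: fully open they stand 13 mm farther back than shut.
Start: joints at [1.038, 0.477, 0.022, 1.555, -0.011, 1.109, -0.083], TCP at [0.278, -0.615, 0.231] pointing down, gripper open.
Joint ranges: [-2.96, 2.96], [-0.34, 2.1], [-1.41, 1.46], [0.24, 2.44], [-1.37, 4.51], [0.17, 1.92], [-2.96, 2.96]. Speed limits (rad/s): [2.39, 2.39, 3.14, 3.14, 3.14, 3.14, 3.14].

INTERFACE

Orientations are given as a rotation vector (axis times angle).
In Python, from bench import r gives the robot as it stands.
- The arm moves only by the tool drive_tool, never from a script. Its argument "series" is a list of rows, each a list of 7 numbers: the shift along the tool's x, y, z in mm, then the turn, a rotation vector about the tool's x, y, z in degrees, then the finger opening in mm, from 0 to 85.4. In form: [[tx, ty, tz, wx, wy, wz, grip], ...]. A call has 1 to 5 rows; each row is the pose to reach, as a shift and turn from the pose measured when the call began, along the tool's axes at that moment; what a row does not reach only later rows make up. A row lasts 1/10 s, in which the tool goes at most 50 mm and 8.59 degrees, less where a joint would pass 70% of its speed; a pose out of reach is approached as far as the arm can. A call with a gripper value outside its range is refused whole. The fingers move at their own pace and stop on an object; "squeeze" is the grip in N (left out, the last holds). Time passes only in rows, so rows that repeat a pose let the fingers close. It gives the time, the measured TCP pose, the force and the opening at its end, in the units of the state.
- r.get_obs(): the state, without advancing time (a new reading comes with each control period).
- r.grab_frame(name): name is "scene" or "top" or "wrist"; returns a dict with "frame" (400x640x3 uint8, blue, green, red), "intrinsics" (3x3 intrinsics, pixels), "rvec" (rotation vector, rad) and "tvec" (3), from world to camera coordinates, as OpenCV has them. Camera axes: x right, y down, z forward; pixel columns grow to the right and rows downward; lengths in m; the calibration is good to about 2 mm. A picture is of the moment at which its call begins. There is no depth.
- r.hand_in(): hands the job in, once; it reports no verdict.
The state is a dict: "clock": time; "joints": joint angles; "qvel": joint speeds; "tau": joint torques, N m; "tcp_pos": TCP position; "orientation": TCP orientation; "contact_force": force on the tool from outside, world axes, zero at the start; "moment": the same for the moment, N m; "grip_width": finger opening in m.
Only numpy, scipy, OpenCV 4.12 (cv2) and the standard library are available. Lean on these libraries where they do the work, as an engineer would, in place of code of your own. Each camera call takes 0.05 s, during which the arm holds its last target.

## Working session

There is one attempt and no reset: what is moved stays moved. The work goes in short steps, Python scripts to look and compute and a tool call to move; the robot and the scene stay as the last step left them, time stands still between calls to the robot, and variables do not carry over. Pictures are saved under pics/ and viewed, and the job is handed in when it is done.

Besides the shell and the picture viewer there is one more tool, called after ">>>" by a JSON object that holds its "op" and its "data". drive_tool: Moves the arm, as the interface text tells. Its arguments: {"type":"object","properties":{"series":{"type":"array","items":{"type":"array","items":{"type":"number"}}},"squeeze":{"type":"number"}},"required":["series"]}

```bash
ls; mkdir -p pics
cat > h.py <<'E'
import numpy as np, cv2, json
from scipy.spatial.transform import Rotation as R
from bench import r
def grab(n,fn):
    f=r.grab_frame(n); cv2.imwrite('pics/'+fn+'.png',f['frame'])
    np.savez('pics/'+fn+'.npz',**{k:np.array(v) for k,v in f.items()})
    return f
def load(fn): return dict(np.load('pics/'+fn+'.npz'))
def ray(f,u,v):
    Rm=cv2.Rodrigues(np.array(f['rvec'],float))[0]; t=np.array(f['tvec'],float).ravel()
    c=-Rm.T@t; K=np.array(f['intrinsics'])
    d=Rm.T@(np.linalg.inv(K)@np.array([u,v,1.])); return c,d/np.linalg.norm(d)
def onz(f,u,v,z):
    c,d=ray(f,u,v); return c+d*(z-c[2])/d[2]
def tri(rays):
    A=np.zeros((3,3));b=np.zeros(3)
    for c,d in rays:
        P=np.eye(3)-np.outer(d,d);A+=P;b+=P@c
    p=np.linalg.solve(A,b); return p,[np.linalg.norm((np.eye(3)-np.outer(d,d))@(p-c)) for c,d in rays]
def proj(f,p):
    return cv2.projectPoints(np.array(p,float).reshape(-1,3),np.array(f['rvec'],float),np.array(f['tvec'],float),np.array(f['intrinsics'],float),None)[0].reshape(-1,2)
E
python3 - <<'E'
from h import *
for n in('scene','top','wrist'):
    f=grab(n,n+'0'); print(n,ray(f,320,200))
o=r.get_obs(); print(o)
print(R.from_rotvec(o['orientation']).as_matrix().round(3))
E
```

```text
pics
scene (array([1.20480904, 0.73597313, 0.70918944]), array([-0.53238308, -0.61393658, -0.58279511]))
top (array([0.50129871, 0.07011061, 1.28748913]), array([ 0.06427155,  0.00392792, -0.99792472]))
wrist (array([ 0.3472601 , -0.58482588,  0.3736677 ]), array([-0.26299951, -0.13760378, -0.9549327 ]))
{'clock': 0.15, 'joints': array([ 1.0379087 ,  0.47764339,  0.02236716,  1.55620399, -0.01154018,
        1.10928822, -0.08309903]), 'qvel': array([-0.00028141, -0.00189312,  0.00039935, -0.00257979, -0.00028681,
       -0.00093507,  0.00054421]), 'tau': array([ 1.76686895e-03, -5.96925402e+01,  1.60981100e+00, -2.81488502e+01,
        1.26080291e-02,  6.57739423e-03,  3.92501477e-06]), 'tcp_pos': array([ 0.27799562, -0.61460473,  0.2305358 ]), 'orientation': array([-0.42885569,  1.9884293 , -1.98565252]), 'contact_force': array([ 0.88680133, -0.81341056, -0.74014769]), 'moment': array([ 0.01187494, -0.00256396,  0.00462153]), 'grip_width': 0.0851522972865947}
[[-0.911 -0.001  0.412]
 [-0.412  0.001 -0.911]
 [ 0.    -1.    -0.001]]
```

View pics/scene0.png

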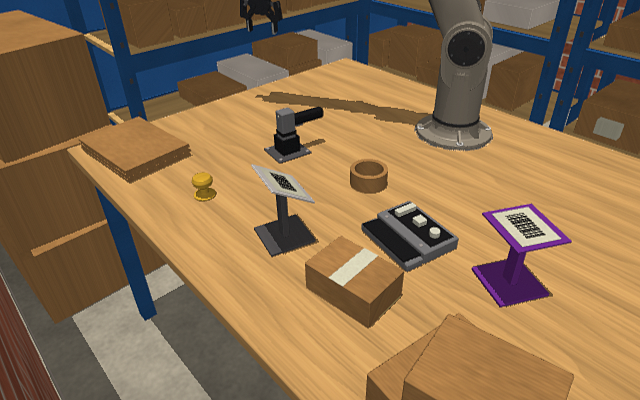

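View pics/top0.png

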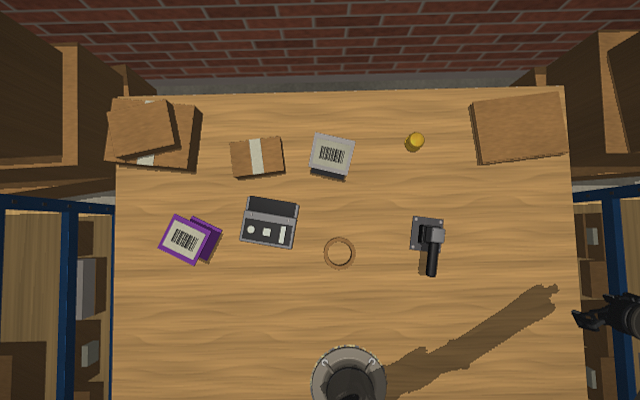

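View pics/wrist0.png

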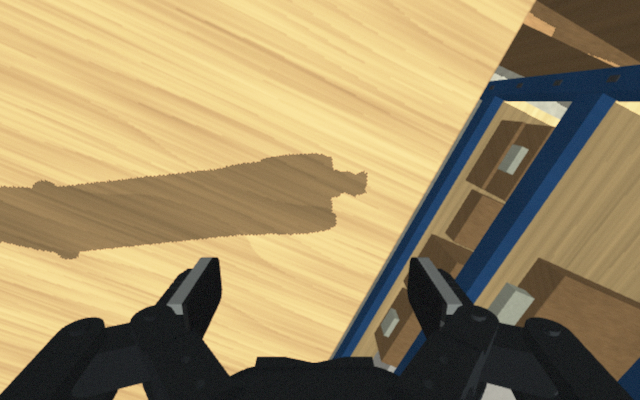

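The top view shows up as +x and left as +y.
- **Stands:** grey stand's ticket at about (332,155). A purple look-alike is at (185,239) and is not the one meant.
- **Keypad:** round key about (250,229), square (266,232), bar (283,234).
- **Holster and scanner:** (428,235), with the handle pointing towards the robot.
- **Bystanders:** carton (257,157), tape roll (339,252) and knob (414,142).

I'll check enlarged crops and measure.

Run:
```python
from h import *
t=load('top0')['frame'];s=load('scene0')['frame']
def crop(im,x,y,w,h,k): return cv2.resize(im[y:y+h,x:x+w],(w*k,h*k),interpolation=cv2.INTER_CUBIC)
a=crop(t,232,185,75,70,5);b=crop(t,300,120,75,70,5);c=crop(t,400,205,75,75,5);d=crop(s,245,155,75,70,5)
o=np.zeros((600,750,3),np.uint8)
def put(i,x,y):
    i=cv2.resize(i,(375,300)) if 0 else i[:300,:375]; o[y:y+i.shape[0],x:x+i.shape[1]]=i
put(crop(t,232,190,75,60,5),0,0);put(crop(t,295,125,75,60,5),375,0);put(crop(t,395,210,75,60,5),0,300);put(crop(s,245,160,75,60,5),375,300)
cv2.imwrite('pics/crop1.png',o)
# white keys top
f=load('top0');k=t[185:255,232:307]
m=(k.min(2)>170).astype(np.uint8)
n,l,st,ce=cv2.connectedComponentsWithStats(m)
for i in range(1,n):
    if st[i,4]>15:
        u,v=ce[i]+[232,185]; cn=cv2.findContours((l==i).astype(np.uint8),0,2)[0][0]
        print('top',u.round(1),v.round(1),st[i],onz(f,u,v,.047).round(4),cv2.minAreaRect(cn))
f=load('scene0');k=s[190:260,380:460]
m=(k.min(2)>170).astype(np.uint8)
n,l,st,ce=cv2.connectedComponentsWithStats(m)
for i in range(1,n):
    if st[i,4]>15:
        u,v=ce[i]+[380,190]; print('sc',u.round(1),v.round(1),st[i],onz(f,u,v,.047).round(4))
```

```text
top 250.6 228.9 [16 42  6  5 27] [0.4954 0.2949 0.047 ] ((18.5, 44.0), (4.0, 5.0), 90.0)
top 282.0 234.4 [47 42  7 16 66] [0.4761 0.1966 0.047 ] ((49.955997467041016, 49.49200439453125), (4.024922847747803, 15.831363677978516), 10.30484676361084)
top 266.3 231.7 [31 44  8  7 40] [0.4855 0.2457 0.047 ] ((34.36538314819336, 46.67307662963867), (6.471832275390625, 5.883484840393066), 11.309932708740234)
sc 405.4 207.6 [15 13 21 10 81] [0.4745 0.1981 0.047 ]
sc 419.6 218.7 [33 25 14  8 58] [0.4837 0.2474 0.047 ]
sc 434.6 230.5 [50 38 10  6 49] [0.4931 0.2962 0.047 ]
```

View pics/crop1.png

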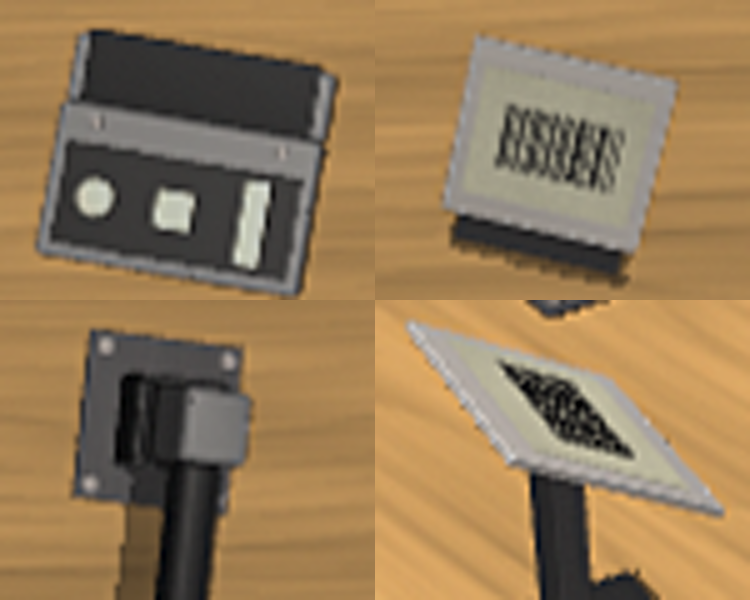

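The crops confirm the grey aluminium stand with the ticket, and the round, square and bar keys running from +y to -y. The two views of the keys agree within 2 mm, and the spacing comes out at 50 mm as given. Next are the ticket and scanner.

```bash
cat > tk.py <<'E'
from h import *
def quad(m):
    cs=cv2.findContours(m,cv2.RETR_EXTERNAL,cv2.CHAIN_APPROX_NONE)[0]
    c=cv2.convexHull(max(cs,key=cv2.contourArea)); 
    for e in np.arange(.02,.15,.005):
        a=cv2.approxPolyDP(c,e*cv2.arcLength(c,True),True)
        if len(a)<=4: break
    return a.reshape(-1,2).astype(float),cv2.contourArea(c)
def up(fn,x,y,w,h,k=8):
    im=load(fn)['frame'][y:y+h,x:x+w]; return cv2.resize(im,(w*k,h*k),interpolation=cv2.INTER_CUBIC)
def back(q,x,y,k=8): return (q+.5)/k-.5+[x,y]
E
python3 - <<'E'
from tk import *
res={}
for fn,b in(('top0',(298,122,70,60)),('scene0',(240,155,85,55))):
    im=up(fn,*b); hsv=cv2.cvtColor(im,cv2.COLOR_BGR2HSV)
    bb=im.astype(int)
    for (x,y) in ((0,0),):pass
    # print sample colours
    F=load(fn)['frame']
    pts={'top0':[(318,140),(332,137),(322,170),(317,152)],'scene0':[(262,172),(270,172),(300,198),(285,197)]}[fn]
    print(fn,[ (p,F[p[1],p[0]].tolist(), hsv[(p[1]-b[1])*8+4,(p[0]-b[0])*8+4].tolist()) for p in pts])
    # bright low-sat = paper+board (wood is saturated)
    board=((hsv[...,1]<70)&(hsv[...,2]>110)).astype(np.uint8)*255
    paper=((bb[...,2]-bb[...,0]>14)&(hsv[...,1]<75)&(hsv[...,2]>110)).astype(np.uint8)*255
    board=cv2.morphologyEx(board,cv2.MORPH_OPEN,np.ones((9,9)))
    paper=cv2.morphologyEx(paper,cv2.MORPH_OPEN,np.ones((15,15)))
    q1,a1=quad(board);q2,a2=quad(paper)
    o=im.copy()
    cv2.polylines(o,[q1.astype(int)],True,(0,0,255),1);cv2.polylines(o,[q2.astype(int)],True,(0,255,0),1)
    cv2.imwrite('pics/q_'+fn+'.png',o)
    print(back(q1,*b[:2]).round(1).tolist(),back(q2,*b[:2]).round(1).tolist())
E
```

```text
top0 [((318, 140), [136, 157, 161], [25, 40, 161]), ((332, 137), [144, 149, 153], [17, 15, 154]), ((322, 170), [54, 55, 57], [10, 14, 55]), ((317, 152), [138, 159, 163], [25, 39, 163])]
[[314.7, 131.9], [354.8, 141.2], [345.9, 175.1], [308.2, 165.9]] [[316.7, 137.6], [350.4, 145.2], [345.2, 169.6], [312.3, 163.1]]
scene0 [((262, 172), [159, 168, 175], [17, 23, 175]), ((270, 172), [96, 109, 112], [24, 37, 110]), ((300, 198), [153, 155, 161], [8, 13, 160]), ((285, 197), [36, 32, 31], [114, 38, 34])]
[[250.9, 164.2], [291.8, 175.4], [314.1, 202.3], [271.1, 192.4]] [[259.9, 167.8], [287.6, 174.6], [306.3, 197.2], [276.4, 190.6]]
```

View pics/q_top0.png

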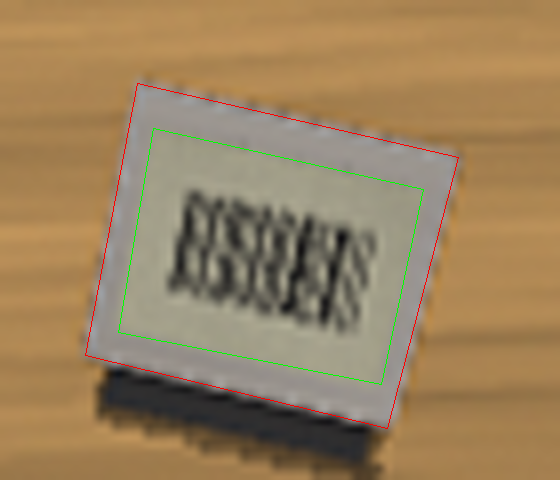

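View pics/q_scene0.png

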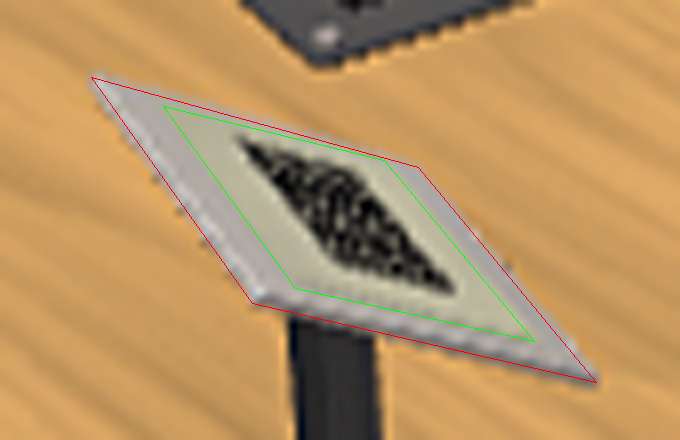

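Run:
```python
from tk import *
T=load('top0');S=load('scene0')
# order TL(+x+y),TR(+x-y),BR(-x-y),BL(-x+y)
tops={'board':[[314.7,131.9],[354.8,141.2],[345.9,175.1],[308.2,165.9]],'paper':[[316.7,137.6],[350.4,145.2],[345.2,169.6],[312.3,163.1]]}
scs={'board':[[271.1,192.4],[250.9,164.2],[291.8,175.4],[314.1,202.3]],'paper':[[276.4,190.6],[259.9,167.8],[287.6,174.6],[306.3,197.2]]}
for k in tops:
    P=[]
    for a,b in zip(tops[k],scs[k]):
        p,e=tri([ray(T,*a),ray(S,*b)]);P.append(p);print(k,p.round(4),np.round(e,4))
    P=np.array(P)
    print('sides',[np.linalg.norm(P[i]-P[(i+1)%4]).round(4) for i in range(4)])
    x=(P[0]+P[1]-P[2]-P[3]);y=(P[0]+P[3]-P[1]-P[2]);n=np.cross(x,y);n/=np.linalg.norm(n)
    print('mid',P.mean(0).round(4),'n',n.round(3),'tilt',np.degrees(np.arccos(n[2])),'yaw n',np.degrees(np.arctan2(-n[1],-n[0])),'yaw y',np.degrees(np.arctan2(-y[0],y[1])), 'yz',y[2])
# scanner top face
for fn,b in(('top0',(400,205,75,75)),('scene0',(262,95,70,75))):
    im=up(fn,*b); cv2.imwrite('pics/s_'+fn+'.png',im)
```

```text
board [0.7693 0.0853 0.1735] [0.0002 0.0002]
board [ 0.7387 -0.0287  0.176 ] [0.0005 0.0005]
board [ 0.6487 -0.0039  0.119 ] [0.0007 0.0007]
board [0.6791 0.1085 0.1167] [0.0012 0.0012]
sides [np.float64(0.118), np.float64(0.1093), np.float64(0.1165), np.float64(0.1091)]
mid [0.709  0.0403 0.1463] n [-0.498  0.153  0.853] tilt 31.414873281015403 yaw n -17.04372115416365 yaw y -15.100790068511955 yz -0.004855762827977186
paper [0.7534 0.0803 0.1679] [0.0007 0.0007]
paper [ 0.7275 -0.0152  0.1684] [0.0023 0.0023]
paper [ 0.6634 -0.0012  0.129 ] [0.0014 0.0014]
paper [0.6869 0.0948 0.1266] [0.0003 0.0003]
sides [np.float64(0.0989), np.float64(0.0765), np.float64(0.0989), np.float64(0.0797)]
mid [0.7078 0.0397 0.148 ] n [-0.498  0.142  0.855] tilt 31.18564083232617 yaw n -15.888490185008678 yaw y -14.468647671111016 yz -0.0029658108617458823
```

View pics/s_top0.png

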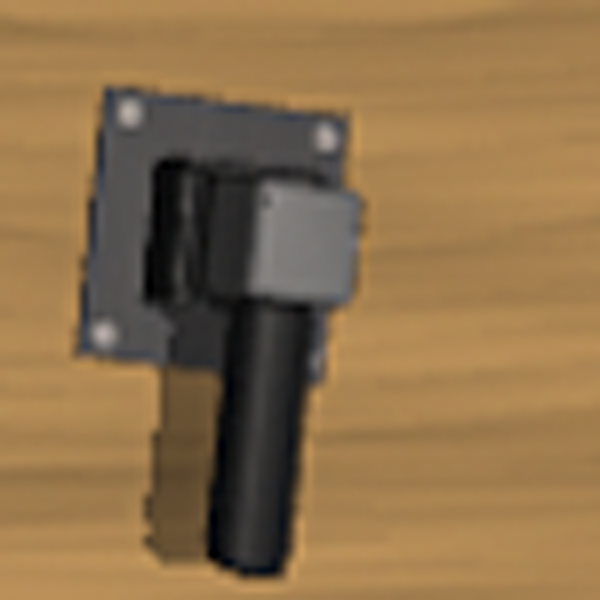

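View pics/s_scene0.png

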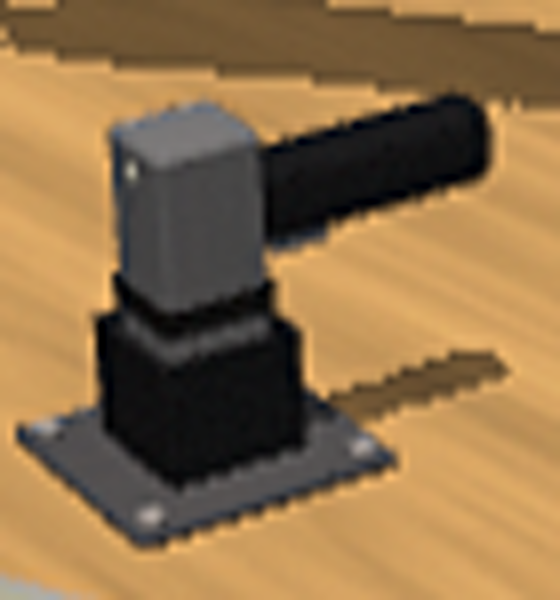

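Run:
```python
from tk import *
T=load('top0');S=load('scene0')
def w(f,pts,x,y,z): return np.array([onz(f,*back(np.array(p,float),x,y),z) for p in pts])
def rep(n,P):
    x=P[0]+P[1]-P[2]-P[3];y=P[0]+P[3]-P[1]-P[2]
    print(n,P.mean(0).round(4),'lx',np.linalg.norm(x)/2,'ly',np.linalg.norm(y)/2,'yaw',np.degrees(np.arctan2(x[1],x[0])),np.degrees(np.arctan2(-y[0],y[1])))
# TL,TR,BR,BL
rep('foot',w(T,[(105,87),(350,115),(322,382),(78,355)],400,205,.006))
rep('top',w(T,[(262,180),(362,200),(348,307),(247,297)],400,205,.134))
print('foot scene', w(S,[(15,432),(148,550),(398,462)],262,95,.006).round(4))
print('top scene', w(S,[(160,168),(112,128),(207,100),(262,142)],262,95,.134).round(4), w(S,[(160,168),(112,128),(207,100),(262,142)],262,95,.134).mean(0))
# handle end on top view z=.098+.016
a=w(T,[(245,570),(275,300)],400,205,.114);print('handle',a.round(4))
# bystanders
print('tape',onz(T,339.5,252.5,.048),'carton',onz(T,257,157,.07),'knob',onz(T,414,141,.062),'purple',onz(T,185,239,.15))
```

```text
foot [ 0.4661 -0.2658  0.006 ] lx 0.10839006781949097 ly 0.09905840686806171 yaw -8.465183759561885 -7.736518110422306
top [ 0.4647 -0.2651  0.134 ] lx 0.04098342509904921 ly 0.036760432225071075 yaw -10.099639070791078 -9.820006447408831
foot scene [[ 0.5096 -0.321   0.006 ]
 [ 0.5258 -0.2182  0.006 ]
 [ 0.4194 -0.2041  0.006 ]]
top scene [[ 0.4884 -0.2455  0.134 ]
 [ 0.4807 -0.2833  0.134 ]
 [ 0.4414 -0.2783  0.134 ]
 [ 0.4493 -0.2372  0.134 ]] [ 0.46496828 -0.26105283  0.134     ]
handle [[ 0.3464 -0.2434  0.114 ]
 [ 0.4444 -0.259   0.114 ]]
tape [0.41572179 0.01800591 0.048     ] carton [0.71904557 0.26874125 0.07      ] knob [ 0.75953987 -0.22563441  0.062     ] purple [0.47140139 0.4651933  0.15      ]
```

Checks so far:
- **Ticket:** middle at (0.708, 0.040, 0.148) with a 31.3° tilt, inside the given range. Measured sides are 99 x 78 mm.
- **Holster and scanner:** at (0.465, -0.264) with yaw about -8.5°. The foot measures 108 x 99 mm.

Now I'll head for the keypad.

```bash
cat > go.py <<'E'
from h import *
def yawR(deg): # tool down, tool z at world angle deg
    a=np.radians(deg); z=np.array([np.cos(a),np.sin(a),0]);y=np.array([0,0,-1.]);return np.column_stack([np.cross(y,z),y,z])
def tgt(p,Rm):
    o=r.get_obs(); R0=R.from_rotvec(o['orientation']).as_matrix()
    d=R0.T@(np.array(p)-o['tcp_pos'])*1000; w=np.degrees(R.from_matrix(R0.T@Rm).as_rotvec())
    return d.round(1),w.round(2)
def st():
    o=r.get_obs(); print('t',round(o['clock'],2),'p',o['tcp_pos'].round(4),'F',o['contact_force'].round(2),'w',round(o['grip_width'],4),'q',o['joints'].round(2))
KR,KS,KB=(.4942,.2955),(.4846,.2466),(.4753,.1974)
E
python3 - <<'E'
from go import *
st()
print(tgt((.49,-.3,.25),yawR(-98.3)),tgt((.52,0,.25),yawR(-98.3)))
E
```

```text
t 0.15 p [ 0.278  -0.6146  0.2305] F [ 0.89 -0.81 -0.74] w 0.0852 q [ 1.04  0.48  0.02  1.56 -0.01  1.11 -0.08]
(array([-322.8,  -19.2, -199.3]), array([8.000e-02, 3.264e+01, 3.000e-02])) (array([-473.8,  -18.8, -460.3]), array([8.000e-02, 3.264e+01, 3.000e-02]))
```

>>> {"op": "drive_tool", "data": {"series": [[-40,-4,-25,0,8,0,0],[-80,-8,-50,0,16,0,0],[-120,-12,-75,0,24,0,0],[-160,-16,-100,0,32,0,0],[-200,-20,-125,0,32.6,0,0]]}}

```text
clock: 0.65
tcp_pos: [0.4094, -0.4165, 0.2507]
orientation: [-0.158, -2.145, 2.142]
contact_force: [1.6, -0.6, -0.9]
grip_width: 0.0124
```

Run:
```python
from go import *
st()
print(tgt((.49,-.3,.25),yawR(-98.3)),tgt((.52,0,.25),yawR(-98.3)))
```

```text
t 0.65 p [ 0.4094 -0.4165  0.2507] F [ 1.59 -0.56 -0.89] w 0.0124 q [ 0.64  0.31  0.06  1.76 -0.02  1.07 -1.01]
(array([ -62.5,    0.8, -127.1]), array([ 0.07, -0.2 ,  0.07])) (array([ -47.9,    1.1, -428.2]), array([ 0.07, -0.2 ,  0.07]))
```

>>> {"op": "drive_tool", "data": {"series": [[-20,0,-40,0,0,0,0],[-40,0,-80,0,0,0,0],[-60,0,-120,0,0,0,0],[-60,0,-165,0,0,0,0],[-60,0,-210,0,0,0,0]]}}

```text
clock: 1.15
tcp_pos: [0.5002, -0.2157, 0.2505]
orientation: [-0.157, -2.145, 2.142]
contact_force: [1.2, 0.3, 0.3]
grip_width: 0.0002
```

Run:
```python
from go import *
st()
print(tgt(KR+(.15,),yawR(-98.3)),tgt((.52,0,.25),yawR(-98.3)))
```

```text
t 1.15 p [ 0.5002 -0.2157  0.2505] F [1.19 0.33 0.33] w 0.0002 q [ 0.34  0.25 -0.05  1.84  0.01  1.05 -1.44]
(array([  81.1,  101.3, -504.6]), array([ 0.08, -0.17,  0.09])) (array([  12.2,    0.8, -216.3]), array([ 0.08, -0.17,  0.09]))
```

>>> {"op": "drive_tool", "data": {"series": [[5,5,-45,0,0,0,0],[10,10,-90,0,0,0,0],[15,15,-135,0,0,0,0],[20,20,-180,0,0,0,0],[25,25,-225,0,0,0,0]]}}

```text
clock: 1.65
tcp_pos: [0.5082, 0.0123, 0.2257]
orientation: [-0.157, -2.145, 2.142]
contact_force: [0.4, -0.0, 0.7]
grip_width: -0.0
```

>>> {"op": "drive_tool", "data": {"series": [[10,10,-45,0,0,0,0],[20,20,-90,0,0,0,0],[30,30,-135,0,0,0,0],[40,45,-180,0,0,0,0],[48,60,-225,0,0,0,0]]}}

```text
clock: 2.15
tcp_pos: [0.4934, 0.2437, 0.1656]
orientation: [-0.158, -2.146, 2.142]
contact_force: [0.6, -0.3, 0.9]
grip_width: -0.0001
```

Run:
```python
from go import *
st()
print(tgt(KR+(.06,),yawR(-98.3)))
grab('wrist','w1');grab('top','t1')
```

```text
t 2.15 p [0.4934 0.2437 0.1656] F [ 0.6  -0.33  0.86] w -0.0001 q [-0.33  0.37 -0.3   1.9   0.13  0.89 -2.41]
(array([  6.7, 105.7, -51.2]), array([ 0.08, -0.19,  0.06]))
```

View pics/w1.png

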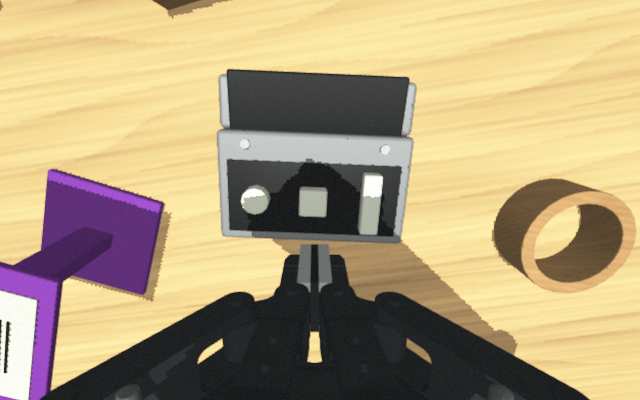

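The wrist view shows round (255,200), square (313,201) and bar (370,205). I'll cross-check those against the earlier positions.

Run:
```python
from go import *
f=load('w1')
for p in((255,200),(313,201),(370,204)): print(onz(f,*p,.047).round(4))
```

```text
[0.4955 0.2933 0.047 ]
[0.4873 0.2444 0.047 ]
[0.4774 0.1965 0.047 ]
```

The three views agree within 3 mm. I'll go above the round key and then press.

>>> {"op": "drive_tool", "data": {"series": [[3,25,-25,0,0,0,0],[6,50,-51,0,0,0,0],[6,80,-51,0,0,0,0],[6,105,-51,0,0,0,0],[6,109,-51,0,0,0,0]]}}

```text
clock: 2.75
tcp_pos: [0.4895, 0.2994, 0.0526]
orientation: [-0.138, -2.146, 2.145]
contact_force: [0.8, -0.0, 0.4]
grip_width: -0.0
```

Run:
```python
from go import *
st()
print(tgt((.4947,.2948,.0415),yawR(-98.3)))
```

```text
t 2.75 p [0.4895 0.2994 0.0526] F [ 0.79 -0.04  0.35] w -0.0 q [-0.44  0.56 -0.28  1.91  0.22  0.7  -2.55]
(array([-5.8, 11. ,  3.8]), array([-0.03,  0.4 ,  0.53]))
```

>>> {"op": "drive_tool", "data": {"series": [[-6,0,4,0,0,0,0],[-6,3,4,0,0,0,0],[-6,6,4,0,0,0,0],[-6,9,4,0,0,0,0],[-6,11,4,0,0,0,0]]}}

```text
clock: 3.25
tcp_pos: [0.4959, 0.2946, 0.0423]
orientation: [-0.141, -2.147, 2.145]
contact_force: [1.0, -2.2, 3.9]
grip_width: 0.0
```

Run:
```python
from go import *
st()
print(tgt((.4947,.2948,.0415),yawR(-98.3)))
grab('scene','s2');f=load('s2')
cv2.imwrite('pics/s2c.png',cv2.resize(f['frame'][150:270,340:480],None,fx=5,fy=5))
```

```text
t 3.25 p [0.4959 0.2946 0.0423] F [ 0.96 -2.21  3.95] w 0.0 q [-0.43  0.58 -0.27  1.91  0.22  0.68 -2.55]
(array([ 1.2,  0.8, -0. ]), array([0.03, 0.37, 0.42]))
```

View pics/s2c.png

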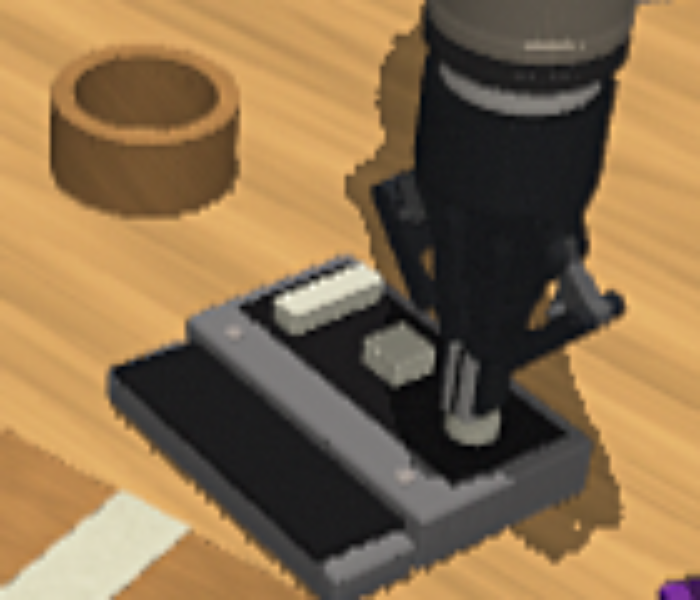

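The fingers are on the round key and the force is about 4 N. I'll push a little more to bottom it out, then lift.

>>> {"op": "drive_tool", "data": {"series": [[0,1.5,0,0,0,0,0],[0,2.5,0,0,0,0,0],[0,2.5,0,0,0,0,0]]}}

```text
clock: 3.6
tcp_pos: [0.496, 0.2946, 0.0409]
orientation: [-0.141, -2.147, 2.146]
contact_force: [-3.2, -3.7, 14.0]
grip_width: 0.0001
```

>>> {"op": "drive_tool", "data": {"series": [[0,-10,0,0,0,0,0],[0,-25,0,0,0,0,0],[0,-25,0,0,0,0,0]]}}

```text
clock: 3.9
tcp_pos: [0.497, 0.2958, 0.068]
orientation: [-0.144, -2.151, 2.145]
contact_force: [0.8, -0.4, 0.4]
grip_width: 0.0003
```

Run:
```python
from go import *
st()
print(tgt((.4855,.2459,.055),yawR(-98.3)))
```

```text
t 3.9 p [0.497  0.2958 0.068 ] F [ 0.82 -0.39  0.4 ] w 0.0003 q [-0.42  0.54 -0.28  1.9   0.21  0.73 -2.53]
(array([ 4.5, 12.9, 51. ]), array([0.15, 0.39, 0.27]))
```

The round key bottomed at 14 N with the tip at 0.0409 and has been released. Next is the square key.

>>> {"op": "drive_tool", "data": {"series": [[2,0,20,0,0,0,0],[4,0,40,0,0,0,0],[4.5,0,51,0,0,0,0],[4.5,5,51,0,0,0,0],[4.5,11,51,0,0,0,0]]}}

```text
clock: 4.4
tcp_pos: [0.4858, 0.2467, 0.0567]
orientation: [-0.144, -2.152, 2.144]
contact_force: [-0.6, -0.0, 0.4]
grip_width: 0.0002
```

Run:
```python
from go import *
st()
print(tgt((.4855,.2459,.041),yawR(-98.3)))
```

```text
t 4.4 p [0.4858 0.2467 0.0567] F [-0.63 -0.    0.43] w 0.0002 q [-0.36  0.51 -0.28  1.99  0.21  0.67 -2.48]
(array([ 0.1, 15.7,  0.9]), array([0.22, 0.39, 0.24]))
```

>>> {"op": "drive_tool", "data": {"series": [[0,5,1,0,0,0,0],[0,9,1,0,0,0,0],[0,13,1,0,0,0,0],[0,16.5,1,0,0,0,0],[0,16.5,1,0,0,0,0]]}}

```text
clock: 4.9
tcp_pos: [0.4855, 0.2466, 0.041]
orientation: [-0.144, -2.153, 2.144]
contact_force: [-4.0, -0.5, 10.0]
grip_width: -0.0001
```

>>> {"op": "drive_tool", "data": {"series": [[0,0.5,0,0,0,0,0],[0,0.5,0,0,0,0,0]]}}

```text
clock: 5.1
tcp_pos: [0.4854, 0.2466, 0.041]
orientation: [-0.144, -2.153, 2.144]
contact_force: [-2.6, -1.6, 9.4]
grip_width: 0.0001
```

The square key has bottomed at about 10 N. I'll lift and go over to the bar.

>>> {"op": "drive_tool", "data": {"series": [[0,-10,0,0,0,0,0],[0,-25,0,0,0,0,0],[2,-25,20,0,0,0,0],[3,-25,40,0,0,0,0],[3,-25,50,0,0,0,0]]}}

```text
clock: 5.6
tcp_pos: [0.475, 0.1942, 0.0659]
orientation: [-0.145, -2.149, 2.145]
contact_force: [-0.1, -0.1, -0.0]
grip_width: 0.0001
```

Run:
```python
from go import *
st()
print(tgt((.476,.197,.041),yawR(-98.3)))
```

```text
t 5.6 p [0.475  0.1942 0.0659] F [-0.14 -0.1  -0.04] w 0.0001 q [-0.28  0.46 -0.28  2.05  0.2   0.65 -2.4 ]
(array([-0.7, 24.9, -2.9]), array([0.09, 0.31, 0.26]))
```

>>> {"op": "drive_tool", "data": {"series": [[-1,8,-3,0,0,0,0],[-1,14,-3,0,0,0,0],[-1,18,-3,0,0,0,0],[-1,22,-3,0,0,0,0],[-1,25.5,-3,0,0,0,0]]}}

```text
clock: 6.1
tcp_pos: [0.4762, 0.1979, 0.0404]
orientation: [-0.144, -2.15, 2.145]
contact_force: [-8.2, -3.3, 38.8]
grip_width: 0.0004
```

>>> {"op": "drive_tool", "data": {"series": [[0,0.5,0,0,0,0,0],[0,0.5,0,0,0,0,0]]}}

```text
clock: 6.3
tcp_pos: [0.4762, 0.1979, 0.0409]
orientation: [-0.144, -2.149, 2.147]
contact_force: [-4.7, -3.1, 16.0]
grip_width: -0.0
```

Run:
```python
from go import *
st()
grab('scene','s3');f=load('s3')
cv2.imwrite('pics/s3c.png',cv2.resize(f['frame'][150:270,340:480],None,fx=5,fy=5))
```

```text
t 6.3 p [0.4762 0.1979 0.0409] F [-4.73 -3.07 15.98] w -0.0 q [-0.29  0.51 -0.27  2.06  0.22  0.61 -2.43]
```

View pics/s3c.png

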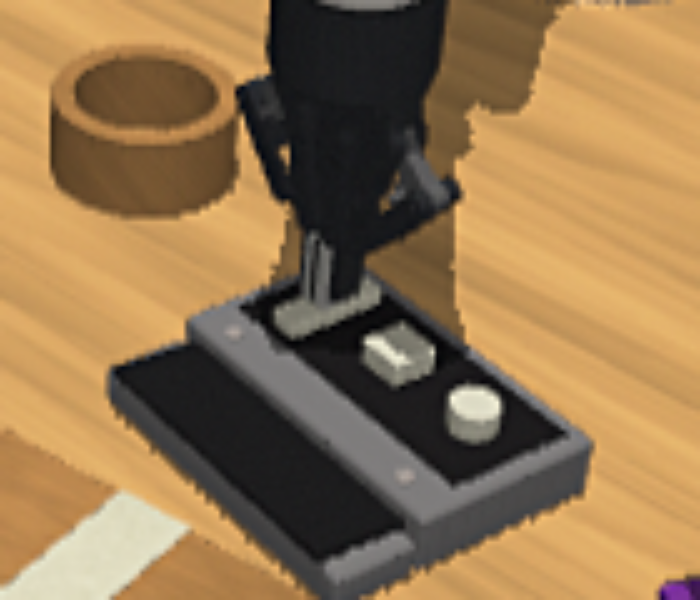

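The bar is down and the other two keys are up. The force peaked briefly at 38.8 N at the fingertips, just under the 40 N limit. I'll lift and travel to above the scanner.

>>> {"op": "drive_tool", "data": {"series": [[0,-15,0,0,0,0,0],[0,-50,0,0,0,0,0],[-5,-95,30,0,0,0,20],[-15,-140,65,0,0,0,50],[-25,-180,105,0,0,0,85]]}}

```text
clock: 6.85
tcp_pos: [0.4859, 0.1041, 0.2085]
orientation: [-0.142, -2.152, 2.147]
contact_force: [1.4, -0.2, 0.1]
grip_width: 0.0432
```

>>> {"op": "drive_tool", "data": {"series": [[0,0,45,0,0,0,85],[5,0,90,0,0,0,85],[10,0,135,0,0,0,85],[15,0,180,0,0,0,85],[20,0,225,0,0,0,85]]}}

```text
clock: 7.35
tcp_pos: [0.4352, -0.1175, 0.2082]
orientation: [-0.142, -2.152, 2.148]
contact_force: [0.8, -0.5, 0.2]
grip_width: 0.0849
```

Run:
```python
from go import *
st()
print(tgt((.45,-.22,.22),yawR(-98.3)))
grab('wrist','w4')
```

```text
t 7.35 p [ 0.4352 -0.1175  0.2082] F [ 0.79 -0.52  0.21] w 0.0849 q [ 0.27  0.14 -0.15  2.08  0.02  0.92 -1.61]
(array([-28.4, -12. ,  99.6]), array([0.1 , 0.58, 0.18]))
```

View pics/w4.png

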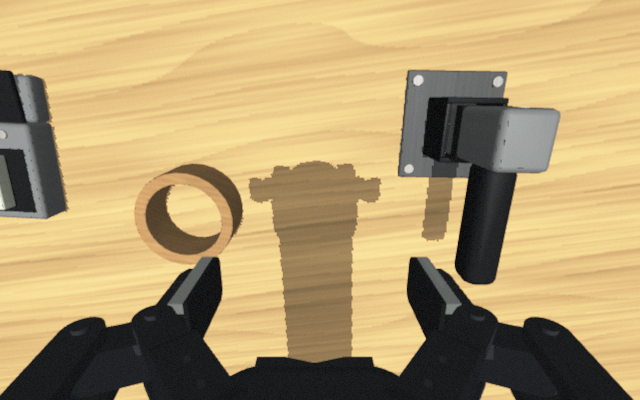

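Run:
```python
from go import *
f=load('w4')
P=np.array([onz(f,*p,.134) for p in((502,107),(559,111),(550,173),(495,170))])
print(P.round(4),P.mean(0)); x=P[0]+P[1]-P[2]-P[3];y=P[0]+P[3]-P[1]-P[2];print(np.linalg.norm(x)/2,np.linalg.norm(y)/2,np.degrees(np.arctan2(x[1],x[0])),np.degrees(np.arctan2(-y[0],y[1])))
Q=np.array([onz(f,*p,.006) for p in((408,70),(507,72),(499,178),(399,176))]);print(Q.mean(0)); x=Q[0]+Q[1]-Q[2]-Q[3];print(np.degrees(np.arctan2(x[1],x[0])))
print(tgt((.465,-.264,.2),yawR(-98.3)))
```

```text
[[ 0.4897 -0.2492  0.134 ]
 [ 0.4822 -0.286   0.134 ]
 [ 0.4409 -0.2836  0.134 ]
 [ 0.4481 -0.246   0.134 ]] [ 0.46523511 -0.26621788  0.134     ]
0.04154536066242723 0.03797472053492367 -3.843903318566369 -11.221862306458307
[ 0.46420391 -0.26970197  0.006     ]
-5.036847165525167
(array([-51.9,   8. , 132.7]), array([-0.11,  0.07,  0.26]))
```

>>> {"op": "drive_tool", "data": {"series": [[-12,0,33,0,0,0,85],[-25,0,66,0,0,0,85],[-38,0,100,0,0,0,85],[-52,0,133,0,0,0,85],[-52,5,133,0,0,0,85]]}}

```text
clock: 7.9
tcp_pos: [0.466, -0.2692, 0.2032]
orientation: [-0.157, -2.138, 2.147]
contact_force: [-0.9, 0.1, -0.1]
grip_width: 0.0848
```

Run:
```python
from go import *
st()
print(tgt((.465,-.265,.092),yawR(-98.3)))
grab('wrist','w5')
```

```text
t 7.9 p [ 0.466  -0.2692  0.2032] F [-0.88  0.09 -0.1 ] w 0.0848 q [ 0.44  0.29 -0.04  1.91  0.02  0.95 -1.33]
(array([  1.4, 111.2,  -4.5]), array([-0.26, -0.25,  0.13]))
```

View pics/w5.png

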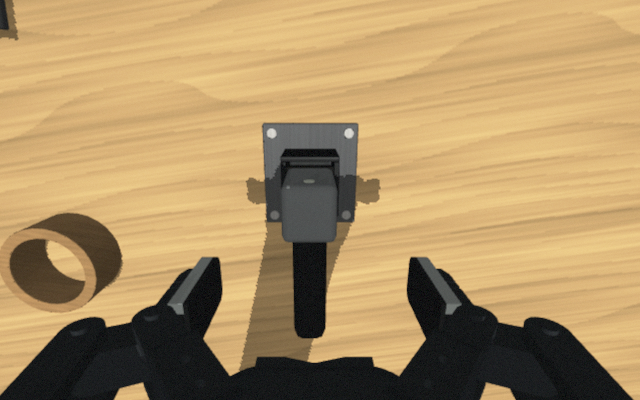

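The yaw is aligned and the barrel sits centred between the pads, at about (308,205). I'll descend.

Run:
```python
from go import *
f=load('w5')
P=np.array([onz(f,*p,.134) for p in((285,168),(334,168),(336,241),(281,241))]);print(P.round(4),P.mean(0))
print(tgt((.465,-.265,.092),yawR(-98.3)))
```

```text
[[ 0.5009 -0.2563  0.134 ]
 [ 0.496  -0.2889  0.134 ]
 [ 0.4427 -0.2833  0.134 ]
 [ 0.4487 -0.2441  0.134 ]] [ 0.47208392 -0.26813155  0.134     ]
(array([ -0.4, 109.7,  -1.2]), array([-0.13, -0.12,  0.31]))
```

>>> {"op": "drive_tool", "data": {"series": [[1.5,20,-4,0,0,0,85],[1.5,40,-4,0,0,0,85],[1.5,60,-4,0,0,0,85],[1.5,65,-4,0,0,0,85]]}}

```text
clock: 8.35
tcp_pos: [0.4626, -0.2594, 0.1346]
orientation: [-0.145, -2.142, 2.142]
contact_force: [-0.1, -0.0, -0.7]
grip_width: 0.0851
```

Run:
```python
from go import *
st()
print(tgt((.465,-.265,.092),yawR(-98.3)))
```

```text
t 8.35 p [ 0.4626 -0.2594  0.1346] F [-0.11 -0.05 -0.74] w 0.0851 q [ 0.43  0.37 -0.05  1.98  0.03  0.8  -1.35]
(array([-3.6, 42.6,  5.2]), array([-0.03,  0.01,  0.54]))
```

>>> {"op": "drive_tool", "data": {"series": [[-3,5,6,0,0,0,85],[-3,20,6,0,0,0,85],[-3,35,6,0,0,0,85],[-3,43,6,0,0,0,85],[-3,43,6,0,0,0,85]]}}

```text
clock: 8.85
tcp_pos: [0.4641, -0.2654, 0.0911]
orientation: [-0.143, -2.142, 2.141]
contact_force: [0.5, -1.0, 0.0]
grip_width: 0.0848
```

Run:
```python
from go import *
st()
print(tgt((.465,-.266,.092),yawR(-98.3)))
grab('wrist','w6');grab('scene','s6');f=load('s6')['frame'];cv2.imwrite('pics/s6c.png',cv2.resize(f[60:180,230:360],None,fx=5,fy=5))
```

```text
t 8.85 p [ 0.4641 -0.2654  0.0911] F [ 0.45 -0.96  0.01] w 0.0848 q [ 0.44  0.44 -0.05  2.    0.03  0.72 -1.34]
(array([-1. , -0.9,  0.5]), array([0.  , 0.03, 0.61]))
```

View pics/w6.png

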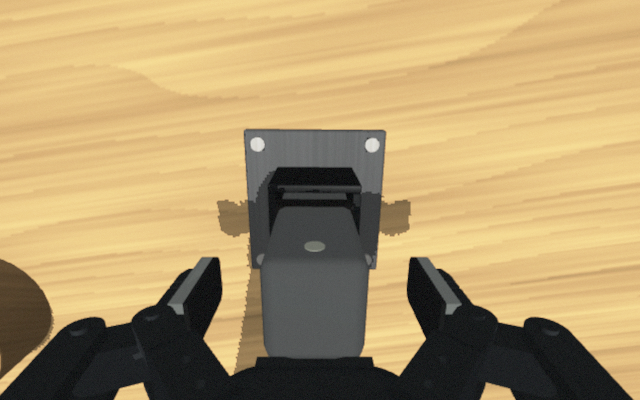

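View pics/s6c.png

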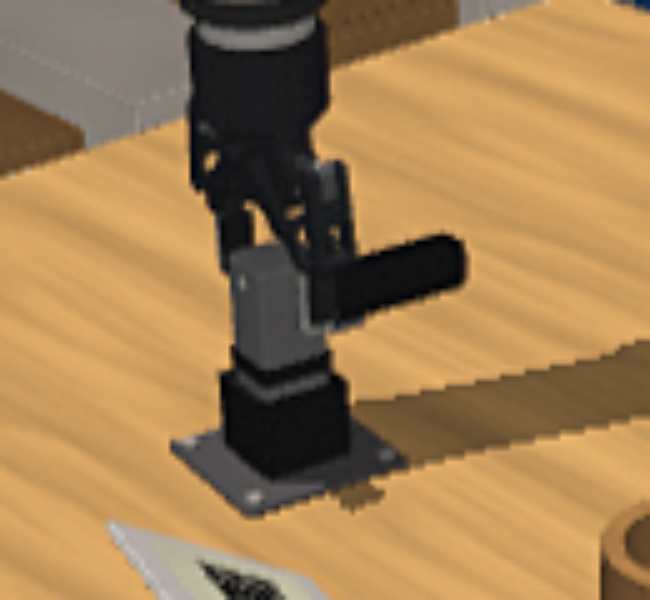

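The barrel is centred at column 314, between the pads at 220 and 410. I'll close on it.

>>> {"op": "drive_tool", "data": {"series": [[0,0,0,0,0,0,60],[0,0,0,0,0,0,46],[0,0,0,0,0,0,30],[0,0,0,0,0,0,30],[0,0,0,0,0,0,30]], "squeeze": 60}}

```text
clock: 9.45
tcp_pos: [0.4653, -0.2659, 0.0927]
orientation: [-0.147, -2.143, 2.143]
contact_force: [-0.4, 0.5, 5.7]
grip_width: 0.0398
```

>>> {"op": "drive_tool", "data": {"series": [[0,0,0,0,0,0,30],[0,0,0,0,0,0,30]]}}

```text
clock: 9.65
tcp_pos: [0.4653, -0.266, 0.0928]
orientation: [-0.147, -2.143, 2.143]
contact_force: [-0.7, 0.1, 2.5]
grip_width: 0.0394
```

Run:
```python
from go import *
st()
print(tgt((.465,-.265,.24),yawR(-98.3)))
```

```text
t 9.65 p [ 0.4653 -0.266   0.0928] F [-0.71  0.14  2.51] w 0.0394 q [ 0.44  0.43 -0.05  2.    0.03  0.72 -1.34]
(array([   1.6, -147.2,   -0.8]), array([-0.05,  0.03,  0.43]))
```

It's gripped at 39.4 mm on the 40 mm barrel. I'll lift straight up, slowly at first.

>>> {"op": "drive_tool", "data": {"series": [[0,-10,0,0,0,0,30],[0,-25,0,0,0,0,30],[0,-45,0,0,0,0,30],[0,-65,0,0,0,0,30],[0,-85,0,0,0,0,30]]}}

```text
clock: 10.15
tcp_pos: [0.4654, -0.2658, 0.1786]
orientation: [-0.146, -2.142, 2.142]
contact_force: [0.6, 0.7, -1.6]
grip_width: 0.0393
```

>>> {"op": "drive_tool", "data": {"series": [[0,-25,0,0,0,0,30],[0,-50,0,0,0,0,30],[0,-75,0,0,0,0,30],[0,-85,0,0,0,0,30],[0,-85,0,0,0,0,30]]}}

```text
clock: 10.65
tcp_pos: [0.4665, -0.2662, 0.2648]
orientation: [-0.149, -2.143, 2.144]
contact_force: [0.3, -0.2, -4.0]
grip_width: 0.0396
```

Run:
```python
from go import *
st()
grab('wrist','w7');grab('scene','s7');f=load('s7')['frame'];cv2.imwrite('pics/s7c.png',cv2.resize(f[30:180,230:360],None,fx=4,fy=4))
```

```text
t 10.65 p [ 0.4665 -0.2662  0.2648] F [ 0.28 -0.22 -3.95] w 0.0396 q [ 0.44  0.22 -0.04  1.84  0.01  1.08 -1.33]
```

View pics/s7c.png

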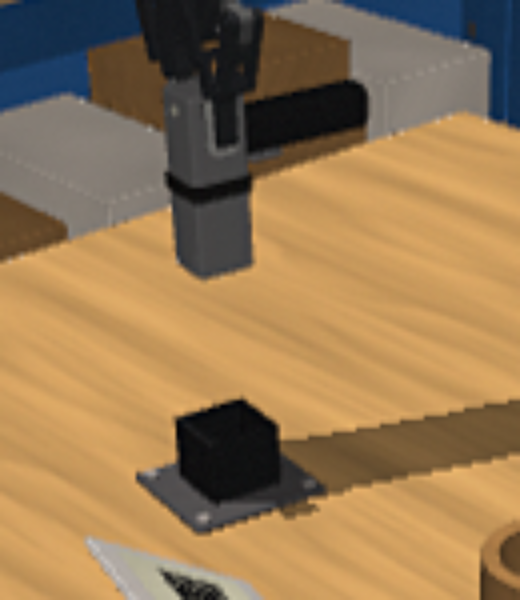

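View pics/w7.png

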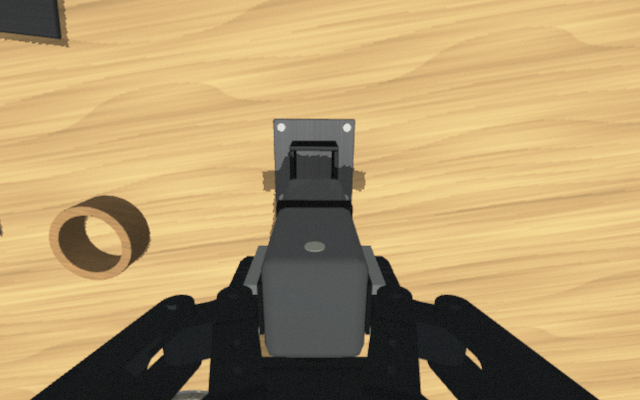

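The scanner is out and firmly held, with the window end about 0.12 m above the holster rim. Next I'll compute the final pose.

```bash
cat >> go.py <<'E'
TM=np.array([.708,.040,.1475]);_t,_y=np.radians(31.3),np.radians(-15.3)
TX=np.array([np.cos(_y)*np.cos(_t),np.sin(_y)*np.cos(_t),np.sin(_t)]);TY=np.array([-np.sin(_y),np.cos(_y),0]);TN=np.cross(TX,TY)
RF=np.column_stack([-TX,-TN,-TY])
def fin(off=0): return TM+TN*(.1868+off)
E
python3 - <<'E'
from go import *
print(TN,fin(),fin(.06))
print(tgt(fin(.06),RF),tgt(fin(),RF))
# tilt check: barrel corner projections if scanner exactly aligned
o=r.get_obs();R0=R.from_rotvec(o['orientation']).as_matrix();X=-R0[:,0];Z=-R0[:,1];Y=-R0[:,2];w=o['tcp_pos']-Z*.0868
for nm,z in(('win',0),('back',.128)):
    print(nm,proj(load('s7'),[w+Z*z+X*a+Y*b for a,b in((.022,.02),(.022,-.02),(-.022,-.02),(-.022,.02))]).round(1).tolist())
print('handle end',proj(load('s7'),[w+Z*.092-X*.125]))
E
```

```text
[-0.50110601  0.13708709  0.85445883] [0.6143934  0.06560787 0.30711291] [0.58432704 0.07383309 0.35838044]
(array([ -67.9,  -96.7, -353. ]), array([ 1.87,  6.86, 31.84])) (array([ -99.3,  -45.7, -349.2]), array([ 1.87,  6.86, 31.84]))
win [[279.6, 101.4], [272.6, 96.7], [286.2, 92.9], [293.4, 97.5]]
back [[275.8, 55.5], [268.5, 51.4], [282.9, 48.1], [290.5, 52.0]]
handle end [[319.35854657  55.37784778]]
```

The predicted projections match the picture to about 2 px with a constant offset, so there is no slip or tilt in the grip. I'm moving up and across, tilting on the way.

>>> {"op": "drive_tool", "data": {"series": [[-5,-20,-40,0.3,1.3,6,30],[-15,-45,-80,0.6,2.6,12,30],[-30,-65,-120,0.9,3.9,18,30],[-45,-85,-160,1.2,5.2,24,30],[-55,-97,-200,1.5,6,28,30]]}}

```text
clock: 11.25
tcp_pos: [0.5493, -0.0741, 0.3587]
orientation: [0.758, 1.973, -2.1]
contact_force: [1.0, -1.3, -2.5]
grip_width: 0.0396
```

Run:
```python
from go import *
st()
print(tgt(fin(.06),RF),tgt(fin(),RF))
```

```text
t 11.25 p [ 0.5493 -0.0741  0.3587] F [ 0.98 -1.25 -2.51] w 0.0396 q [ 0.21 -0.06 -0.26  2.01  0.19  0.73 -1.99]
(array([   2.7,   -1.1, -152. ]), array([0.4 , 0.76, 3.7 ])) (array([  -1.1,   58.8, -151.5]), array([0.4 , 0.76, 3.7 ]))
```

>>> {"op": "drive_tool", "data": {"series": [[0,0,-40,0.1,0.2,1,30],[1,0,-80,0.2,0.4,2,30],[2,0,-120,0.3,0.6,3,30],[2.5,0,-145,0.4,0.8,3.7,30],[2.5,0,-152,0.4,0.8,3.7,30]]}}

```text
clock: 11.75
tcp_pos: [0.5841, 0.0777, 0.3551]
orientation: [0.819, 1.924, -2.071]
contact_force: [-1.0, -0.7, -2.4]
grip_width: 0.0391
```

Run:
```python
from go import *
st()
print(tgt(fin(.06),RF),tgt(fin(),RF))
grab('scene','s8');grab('wrist','w8')
```

```text
t 11.75 p [0.5841 0.0777 0.3551] F [-1.04 -0.68 -2.44] w 0.0391 q [ 0.04  0.03 -0.47  1.96  0.51  0.78 -2.56]
(array([-2.7, -2.2,  3.7]), array([0.15, 0.26, 0.2 ])) (array([-3. , 57.8,  3.8]), array([0.15, 0.26, 0.2 ]))
```

View pics/s8.png

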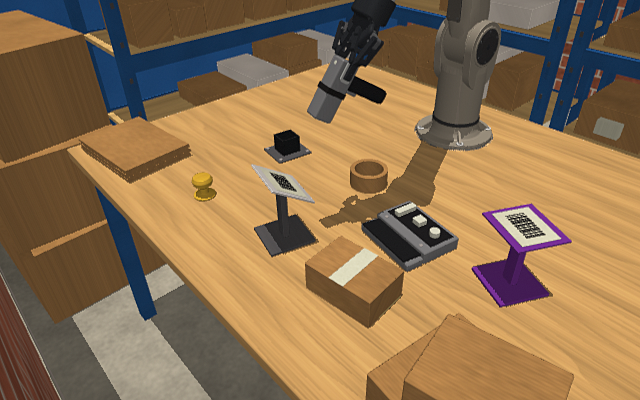

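View pics/w8.png

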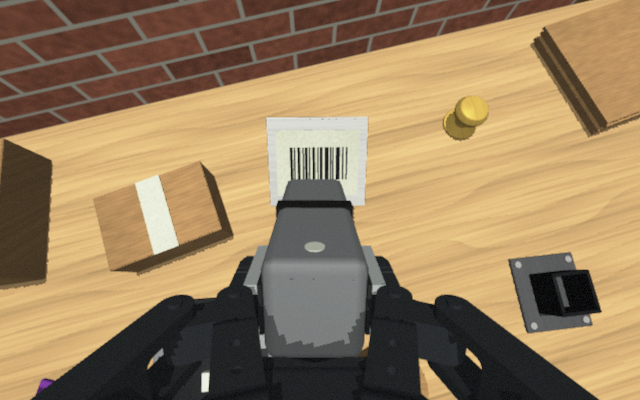

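The board appears square-on behind the barrel, spanning columns 267 to 368 with its centre at 318 against the barrel's 314. I'll check the ticket corners from this view, then move in.

Run:
```python
from go import *
f=load('w8')
for p in((267,117),(368,116),(366,206),(271,206)):
    c,d=ray(f,*p); s=((TM-c)@TN)/(d@TN); q=c+d*s-TM; print((q@TX).round(4),(q@TY).round(4))
```

```text
0.0547 0.0572
0.0562 -0.0608
-0.0545 -0.0642
-0.055 0.0565
```

>>> {"op": "drive_tool", "data": {"series": [[-3,10,3,0,0,0,30],[-3,25,4,0,0.2,0,30],[-3,40,4,0,0.2,0.2,30],[-3,52,4,0,0.2,0.2,30],[-3,58,4,0,0.2,0.2,30]]}}

```text
clock: 12.35
tcp_pos: [0.6146, 0.0601, 0.305]
orientation: [0.83, 1.923, -2.076]
contact_force: [0.3, 0.1, -1.9]
grip_width: 0.0396
```

>>> {"op": "drive_tool", "data": {"series": [[0,0,0,0,0,0,30],[0,0,0,0,0,0,30],[0,0,0,0,0,0,30]]}}

```text
clock: 12.65
tcp_pos: [0.6147, 0.0603, 0.3056]
orientation: [0.83, 1.923, -2.075]
contact_force: [1.2, 0.4, -1.5]
grip_width: 0.0391
```

Run:
```python
from go import *
st()
print(tgt(fin(),RF))
grab('scene','s9');grab('wrist','w9');grab('top','t9')
f=load('s9')['frame'];cv2.imwrite('pics/s9c.png',cv2.resize(f[20:220,220:420],None,fx=3,fy=3))
```

```text
t 12.65 p [0.6147 0.0603 0.3056] F [ 1.23  0.41 -1.48] w 0.0391 q [ 0.05  0.13 -0.44  1.98  0.61  0.69 -2.64]
(array([ 0.7, -2.2, -5.1]), array([-0.11, -0.18,  0.11]))
```

View pics/s9c.png

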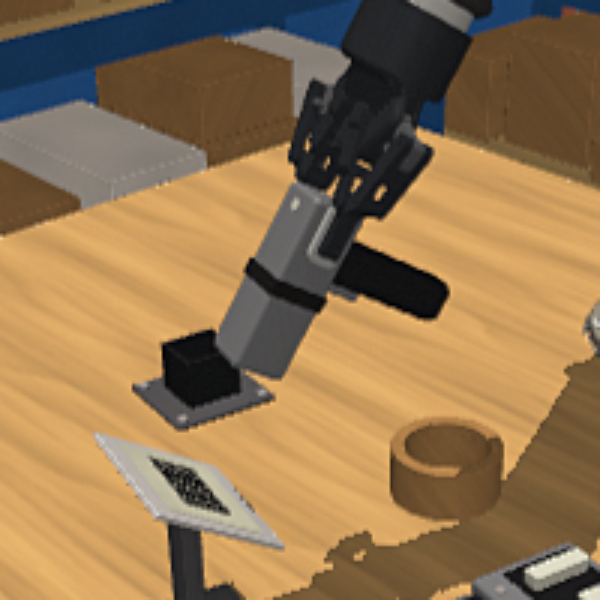

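View pics/t9.png

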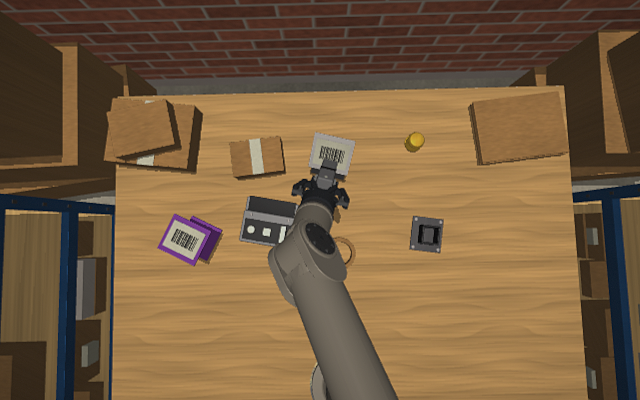

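View pics/w9.png

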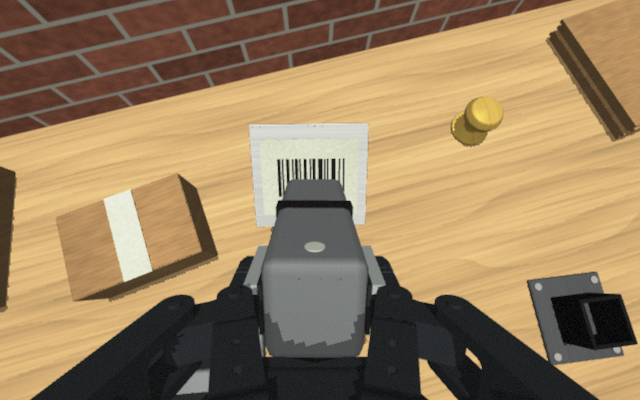

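The scanner is square over the ticket with clear air around it, and the bystanders haven't moved. I'll make one small correction of about 3 mm along y, then settle.

>>> {"op": "drive_tool", "data": {"series": [[0,-1,-1.5,0,0,0,30],[0,-2,-3,0,0,0,30],[0,-2,-3,0,0,0,30],[0,-2,-3,0,0,0,30],[0,-2,-3,0,0,0,30]]}}

```text
clock: 13.3
tcp_pos: [0.6144, 0.0635, 0.3074]
orientation: [0.83, 1.923, -2.075]
contact_force: [0.1, 0.3, -2.0]
grip_width: 0.0392
```

>>> {"op": "drive_tool", "data": {"series": [[0,0,0,0,0,0,30],[0,0,0,0,0,0,30],[0,0,0,0,0,0,30]]}}

```text
clock: 13.6
tcp_pos: [0.6144, 0.0635, 0.3073]
orientation: [0.83, 1.923, -2.075]
contact_force: [0.3, -0.5, -1.9]
grip_width: 0.0396
```

Run:
```python
from go import *
st(); print(tgt(fin(),RF), np.abs(r.get_obs()['qvel']).max())
f=grab('scene','s10')
a=load('s10')['frame'];b=load('scene0')['frame']
d=cv2.absdiff(a,b).max(2)
for n,(x,y,w,h) in dict(carton=(300,232,108,95),tape=(347,155,45,40),knob=(185,168,35,36),board=(247,160,72,98),keys=(390,198,52,42)).items(): print(n,(d[y:y+h,x:x+w]>40).mean().round(3))
```

```text
t 13.6 p [0.6144 0.0635 0.3073] F [ 0.31 -0.52 -1.93] w 0.0396 q [ 0.04  0.13 -0.44  1.98  0.61  0.69 -2.64]
(array([ 0.6, -0.1, -2.1]), array([-0.11, -0.17,  0.1 ])) 0.0018436636452673972
carton 0.0
tape 0.099
knob 0.0
board 0.019
keys 0.089
```

Run:
```python
from h import *
print(r.hand_in())
```

```text
the job is handed in; nothing more can be done
None
```

I pressed the round, square and bar keys in that order, drew the scanner out of its holster, and handed the job in at 13.6 s with it held over the ticket. The interface gave no verdict.

- **Keys:** Each one was pushed to its stop, with the fingertips at about 0.041 m, and let up before the next. The bar press peaked briefly at 38.8 N of measured tool force, close to the 40 N limit, then settled to 16 N.
- **Scanner pose:** By the arm's readings the focus is about 2 mm from my measured ticket middle, and the barrel is within 0.3° of the board's measured normal (31.3° slope). The wrist camera put the ticket about 3 mm to one side of the first estimate, so I set the final position between the two. I did not measure the focus again in a picture after that last 3 mm correction.
- **Holding:** The grip reads 39.6 mm on the 40 mm barrel. The arm was at rest, and the outside force was about 2 N, which matches the scanner's weight. The pictures show clear air between the scanner and the board.
- **Bystanders:** The carton and knob areas are unchanged between the first and last scene pictures. The tape roll and keypad areas differ by about 10%. I put that down to the arm's shadow, since an earlier view showed the tape in place and the keys up, but I did not check it further.

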